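Straighten the hallway jars with the ruler

ROBOT

A 7-joint arm with a two-finger parallel gripper is mounted at the origin on the work surface. World frame = base frame: x ahead of the robot, y to its left, z up, the work surface at z = 0. Lengths are in m, angles in rad, forces in N, time in s.
With the tool pointing down it reaches from about 0.4 to 0.85 m from the base axis. Payload 10.4 kg.
Tool frame: the origin (TCP) lies midway between the tips of the shut fingers; the grasp point (between the pads) lies 19 mm behind it; z points along the fingers, y is the line along which they close (so a half turn about z gives the same grasp; the last joint's range is limited). The gripper opens to 87 mm and grips with 3 to 60 N. Pads are 19 mm wide; open, the fingers measure 117 mm over their backs; the gripper's body (75 mm by 190 mm) begins 51 mm behind the grasp point.
Start: joints at [1.223, 0.332, -0.065, 1.46, 0.022, 1.35, -0.088], TCP at [0.199, -0.592, 0.223] pointing down, gripper open.
Joint ranges: [-2.6, 2.6], [-0.5, 2.12], [-1.47, 1.34], [0.16, 2.42], [-1.27, 4.41], [0.06, 2.06], [-2.6, 2.6]. Speed limits (rad/s): [2.22, 2.22, 2.79, 2.79, 3.14, 3.14, 3.14].

INTERFACE

Orientations are given as a unit quaternion [x, y, z, w].
In Python, from bench import r gives the robot as it stands.
- The arm moves only by the tool arm_command, never from a script. Its argument "moves" is one flat list of numbers, 4 for each row, row after row: the shift along the tool's x, y, z in cm, then the turn about the tool's z in degrees. A call has 1 to 12 rows; each row shifts and turns the commanded pose from where the row before left it, along the tool's axes as they then stand; what a row does not reach is not made up. A row lasts 1/12 s, in which the tool goes at most 41.7 mm and 7.16 degrees, less where a joint would pass 70% of its speed; a pose out of reach is approached as far as the arm can. A call with a gripper value outside its range is refused whole. "fingers" is the opening in per cent of the stroke, from 0 (shut) to 100 (fully open), set as the call begins (left out, the last holds). The fingers move at their own pace and stop on an object; "squeeze" is the grip in N (left out, the last holds). Time passes only in rows, so rows that do not move let the fingers close. It gives the time, the measured TCP pose, the force, the opening and the grip force at its end, in the units of the state.
- r.read_state(): the state, without advancing time (a new reading comes with each control period).
- r.camera(name): name is "scene" or "top" or "wrist"; returns the picture (480x640x3 uint8, red, green, blue); there is no depth.
- r.camera_info(name): a dict with "fx", "fy", "cx", "cy" (pixels), "origin" and "attitude" of the camera in the world. Camera axes: x right, y up, looking along -z (the intrinsics and any distortion apply to the point x, -y, -z); pixel columns grow to the right and rows downward; lengths in m; the calibration is good to about 2 mm. The wrist camera is an equidistant fisheye: a pixel r from the principal point sees the ray r / f radians off the axis. A picture is of the moment at which its call begins: read the wrist's pose just before it. camera_info takes no time and is no camera call; for the wrist camera it gives the pose at the moment of the call.
- r.close_job(): hands the job in; it is judged then, once.
The state is a dict: "time": time; "joint_positions": joint angles; "joint_vel": joint speeds; "joint_torque": joint torques, N m; "ee_pos": TCP position; "eef_rot": TCP orientation; "ft_force": force on the tool from outside, world axes, zero at the start; "torque": the same for the moment, N m; "width": finger opening in m; "grip_force": force on a finger pad.
Only numpy, scipy, OpenCV 4.12 (cv2) and the standard library are available. Lean on these libraries where they do the work, as an engineer would, in place of code of your own. Each camera call takes 0.05 s, during which the arm holds its last target. There are 200 camera calls.

TASK

On the hallway shelf, take the wooden ruler by its raised grip and, with the ruler's long edge, push the four small glass jars together back against the grey stop bar, and carry on pushing row and bar until the bar comes up firmly against its hidden buffers. Be gentle, it is glass: only the ruler may touch the jars, they stay upright, and you stop pressing as soon as you feel the bar come up firm. Then draw the ruler back, leaving the jars in a straight row touching the bar, and lay the ruler back flat on its cork mat, lengthwise; leave the other things on the shelf alone.

Things in the scene. Friction and masses are not known exactly. Their poses are not given: they have to be found in the camera images.
- ruler_grip (a point): Grip point of the wooden ruler: a board 300 (x) x 80 (y) x 10 mm with black ticks along both long edges and a raised grip rib along its middle, 120 long x 20 wide, top 52 mm above the underside. The point is mid-rib, 36 mm above the underside. Symmetric: either long edge (40 mm from mid-rib) may push. 0.15 to 0.3 kg. Starts flat on the cork mat.
- jar1_c (a point): Centre of one of four alike small glass jars of clothes pegs with steel lids: 54 mm diameter, 60 mm tall, loose, upright; the point is on its axis, 30 mm above its underside. 0.1 to 0.2 kg, dragging with about 0.5 to 2 N. The jars stand at different distances in front of the stop bar, 60 to 100 mm apart along it.
- jar2_c (a point): Centre of one of four alike small glass jars of clothes pegs with steel lids: 54 mm diameter, 60 mm tall, loose, upright; the point is on its axis, 30 mm above its underside. 0.1 to 0.2 kg, dragging with about 0.5 to 2 N. The jars stand at different distances in front of the stop bar, 60 to 100 mm apart along it.
- jar3_c (a point): Centre of one of four alike small glass jars of clothes pegs with steel lids: 54 mm diameter, 60 mm tall, loose, upright; the point is on its axis, 30 mm above its underside. 0.1 to 0.2 kg, dragging with about 0.5 to 2 N. The jars stand at different distances in front of the stop bar, 60 to 100 mm apart along it.
- jar4_c (a point): Centre of one of four alike small glass jars of clothes pegs with steel lids: 54 mm diameter, 60 mm tall, loose, upright; the point is on its axis, 30 mm above its underside. 0.1 to 0.2 kg, dragging with about 0.5 to 2 N. The jars stand at different distances in front of the stop bar, 60 to 100 mm apart along it.
- stop_bar: Grey metal stop bar (hood) 380 (y) x 80 (x) x 46 mm tall. Origin: foot of its front face, mid-length; x points away from the jars. Slides only along x, drag 2.5 N, stays where left. After 15 to 65 mm more (hidden, varies) it meets firm buffers: there it must bear over 5 N for 0.2 s, never over 15 N (its share, beyond the jars' drag). Springs back under 4 mm when eased.
- mat: Cork mat fixed to the shelf, 340 (x) x 130 (y) x 3 mm; origin at the centre of its underside, at shelf level (z = 0). The ruler lies on it with its length along the mat's x.
- spray: Bystander: empty aluminium spray bottle, 60 mm diameter, 172 mm tall, loose; origin at the centre of its underside.
- scoop_holder: Bystander: white plastic holder 90 x 80 x 70 mm with a teal scoop whose handle rises to 165 mm, loose; origin at the centre of its underside.
- peg_jar: Bystander: large glass jar of clothes pegs, 90 mm diameter, 135 mm tall, loose; origin at the centre of its underside.
Not all that is in view belongs to the job. What is shaped like the part that bears jar4_c but red is not meant. Leave any red look-alike of the part that bears jar2_c alone.

How it is judged:
By the outcome, as a careful person would: the job done as asked, in the order asked, and still so for the second after the job is handed in, with the robot touching nothing.
It also fails if it takes over 72 s, if anything falls off the work surface, if the arm or the gripper's body presses on something with over 40 N, if the wrist force passes 120 N, or if a joint passes its speed limit or range.

## Working session

There is one attempt and no reset: what is moved stays moved. The work goes in short steps, Python scripts to look and compute and a tool call to move; the robot and the scene stay as the last step left them, time stands still between calls to the robot, and variables do not carry over. Pictures are saved under pics/ and viewed, at most 10 in all, crops included, and the job is handed in when it is done.

Besides the shell and the picture viewer there is one more tool, called after "Call:" by a JSON object that holds its "name" and its "arguments", one argument or row to a line. arm_command: Moves the arm, as the interface text tells. Its arguments: {"type":"object","properties":{"moves":{"type":"array"},"fingers":{"type":"number"},"squeeze":{"type":"number"}},"required":["moves"]}

```bash
mkdir -p pics; ls; python3 - <<'E'
from bench import r
import cv2
s=r.read_state();print(s)
for n in("scene","top"):
    im=r.camera(n);cv2.imwrite(f"pics/{n}0.png",im[:,:,::-1]);print(n,r.camera_info(n))
E
```

```text
pics
{'time': 0.0, 'joint_positions': array([ 1.22340949,  0.33289779, -0.06470022,  1.46097819,  0.02158572,
        1.34991074, -0.08849223]), 'joint_vel': array([-1.16722302e-03,  1.23699101e-03, -1.22407457e-03,  1.44191752e-03,
       -1.00524370e-04, -7.40506953e-04, -3.17086973e-05]), 'joint_torque': array([-3.37550646e-04, -6.23267984e+01,  2.46871094e-02, -3.89908898e+01,
       -6.13256078e-02,  3.97523947e-02,  1.44970541e-04]), 'ee_pos': array([ 0.19930839, -0.59193595,  0.22172016]), 'eef_rot': array([ 9.86840713e-01,  1.61693678e-01, -1.49209694e-04, -7.34570570e-04]), 'ft_force': array([ 0.83924915, -0.17882716, -0.27375023]), 'torque': array([-0.00254503, -0.02936252, -0.01931641]), 'grip_force': 0.0, 'width': 0.08734779587302188}
scene {'fx': 556.7916256837461, 'fy': 556.7916256837461, 'cx': 325.43071259909954, 'cy': 239.63109955187312, 'origin': array([ 1.30124324, -0.71332799,  0.92818342]), 'attitude': array([0.37224849, 0.17051177, 0.35768493, 0.83929631])}
top {'fx': 501.5498508097799, 'fy': 501.5498508097799, 'cx': 315.2021473123823, 'cy': 235.1256412279068, 'origin': array([ 0.34923838, -0.052075  ,  1.28580752]), 'attitude': array([ 0.0656104 , -0.07180271, -0.69567991,  0.71173669])}
```

View pics/top0.png

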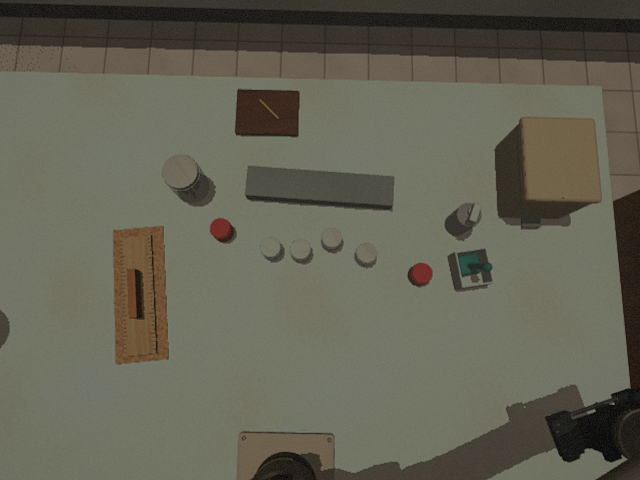

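View pics/scene0.png

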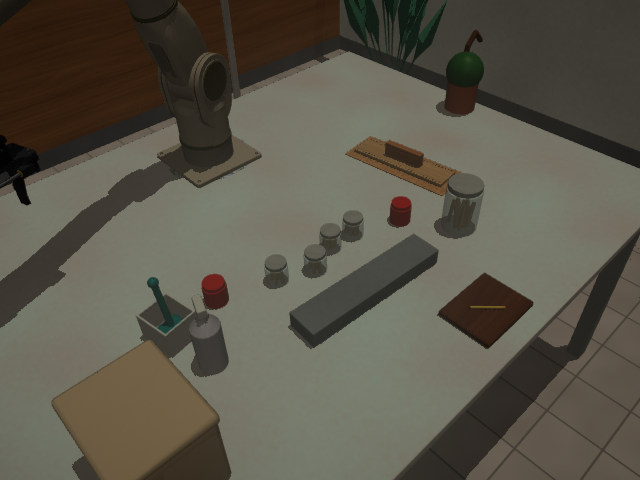

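The top view shows the four grey-lidded jars at about (271,248), (301,251), (332,239) and (366,254). The red look-alikes are at (221,230) and (421,273). The bar's front edge runs from (246,203) to (393,209), and the ruler lies on the mat near (140,295) with its rib at (135,293).

The scene view agrees, and shows the peg jar, spray and scoop holder beyond the ends of the bar.

```bash
cat >h.py <<'E'
import numpy as np, cv2
from bench import r
from scipy.spatial.transform import Rotation as R
def ray(n,px,info=None):
    c=info or r.camera_info(n); u=(np.asarray(px,float)-[c['cx'],c['cy']])/[c['fx'],c['fy']]
    if n=='wrist':
        t=np.hypot(*u); u=u*np.tan(t)/max(t,1e-9)
    return np.array(c['origin']),R.from_quat(c['attitude']).apply([u[0],-u[1],-1])
def cast(n,px,z,info=None):
    o,d=ray(n,px,info); return o+d*(z-o[2])/d[2]
def proj(n,p):
    c=r.camera_info(n); q=R.from_quat(c['attitude']).inv().apply(np.asarray(p)-c['origin'])
    return np.array([c['cx']+c['fx']*q[0]/-q[2], c['cy']-c['fy']*q[1]/-q[2]])
E
python3 - <<'E'
from h import *
np.set_printoptions(precision=4,suppress=True)
im=cv2.imread('pics/top0.png');hsv=cv2.cvtColor(im,cv2.COLOR_BGR2HSV)
def comps(m,lo,hi,roi):
    x0,y0,x1,y1=roi;k=np.zeros_like(m);k[y0:y1,x0:x1]=m[y0:y1,x0:x1]
    cs,_=cv2.findContours(k,cv2.RETR_EXTERNAL,cv2.CHAIN_APPROX_NONE)
    return [c for c in cs if lo<cv2.contourArea(c)<hi]
# background sample and jar lids
print('bg',hsv[300,300],'lid',hsv[248,271],hsv[239,332],'bartop',hsv[185,320],'barfront',hsv[207,330],'mat',hsv[240,118],'ruler',hsv[255,140],'rib',hsv[295,136],hsv[295,131],hsv[295,141])
lab=cv2.cvtColor(im,cv2.COLOR_BGR2LAB).astype(int)
cv2.imwrite('pics/crop0.png',cv2.resize(np.vstack([im[150:280,200:440],]),None,fx=3.3,fy=3.3,interpolation=cv2.INTER_CUBIC))
cv2.imwrite('pics/crop1.png',cv2.resize(im[220:370,100:180],None,fx=4,fy=4,interpolation=cv2.INTER_CUBIC))
for p in [(271,248),(301,251),(332,239),(366,254),(221,230),(421,273)]: print(cast('top',p,.06))
for p in [(246,200),(393,206),(247,167),(394,177)]: print('bar',cast('top',p,.046))
for p in [(113,230),(163,227),(168,358),(117,363)]: print('mat',cast('top',p,.003))
for p in [(127,269),(135,269),(143,317),(133,318)]: print('rib',cast('top',p,.055))
E
```

```text
bg [ 26  36 119] lid [ 34  36 119] [ 27  40 116] bartop [26 22 81] barfront [ 35  39 123] mat [ 14 136 103] ruler [ 16 123 114] rib [ 15 151  27] [ 14 162 101] [ 20 133  50]
[0.5559 0.0485 0.06  ]
[ 0.5501 -0.0259  0.06  ]
[ 0.5822 -0.1022  0.06  ]
[ 0.5464 -0.187   0.06  ]
[0.5984 0.1747 0.06  ]
[ 0.5023 -0.3225  0.06  ]
bar [0.6808 0.1182 0.046 ]
bar [ 0.6743 -0.2572  0.046 ]
bar [0.769  0.1199 0.046 ]
bar [ 0.7516 -0.2605  0.046 ]
mat [0.6033 0.4654 0.003 ]
mat [0.6143 0.3365 0.003 ]
mat [0.2831 0.2975 0.003 ]
mat [0.2684 0.4222 0.003 ]
rib [0.4961 0.4005 0.055 ]
rib [0.4965 0.3809 0.055 ]
rib [0.3806 0.3511 0.055 ]
rib [0.3777 0.3749 0.055 ]
```

View pics/crop0.png

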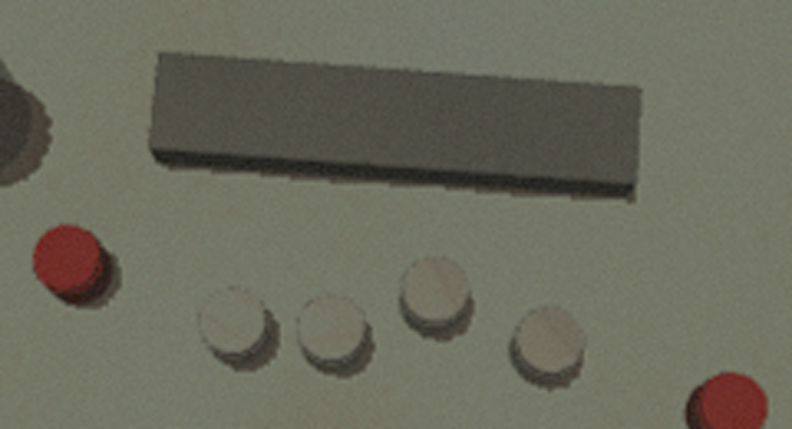

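View pics/crop1.png

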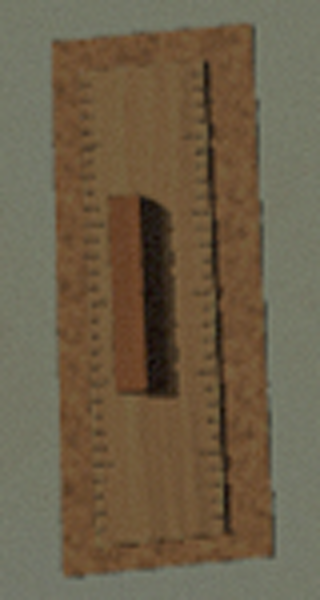

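Crop 0 gives the bar's top corners at crop pixels (160,52), (641,87), (635,183) and (152,149), with lids at (234,320), (332,327), (436,290) and (550,340). Crop 1 gives the rib top at (109,195), (140,195), (148,388) and (117,392), with the ruler's right edge running from (205,62) to (229,532).

```bash
python3 - <<'E'
from h import *
np.set_printoptions(precision=4,suppress=True)
A=lambda p:(np.array(p)+.5)/3.3-.5+[200,150]
B=lambda p:(np.array(p)+.5)/4-.5+[100,220]
J=[cast('top',A(p),.06) for p in [(234,320),(332,327),(436,290),(550,340)]]
for j in J: print('jar',j,'scene px',proj('scene',j))
for p in [(69,258),(731,406)]: print('red',cast('top',A(p),.06))
b=[cast('top',A(p),.046) for p in [(160,52),(641,87),(635,183),(152,149)]]
print(np.array(b)); d=b[3]-b[2]; print('bar yaw(from front)',np.degrees(np.arctan2(-d[0],d[1])),np.linalg.norm(d)); d=b[0]-b[1];print(np.degrees(np.arctan2(-d[0],d[1])),np.linalg.norm(d))
print('barfront scene px',[proj('scene',p) for p in b])
rib=[cast('top',B(p),.055) for p in [(109,195),(140,195),(148,388),(117,392)]];c=np.mean(rib,0);print(np.array(rib),c)
d=(rib[0]+rib[1]-rib[2]-rib[3])/2;print('rib yaw',np.degrees(np.arctan2(d[1],d[0])),np.linalg.norm(d),'scene',proj('scene',c))
ru=[cast('top',B(p),.013) for p in [(90,65),(205,62),(229,532),(100,545)]];print('ruler',np.mean(ru,0),np.linalg.norm(ru[1]-ru[2]),np.linalg.norm(ru[1]-ru[0]))
d=ru[1]-ru[2];print(np.degrees(np.arctan2(d[1],d[0])))
m=[cast('top',B(p),.003) for p in [(53,40),(252,25),(273,555),(64,577)]];print('mat',np.mean(m,0),np.linalg.norm(m[1]-m[2]),np.linalg.norm(m[1]-m[0]))
for d in (m[1]-m[2],m[0]-m[3]):print(np.degrees(np.arctan2(d[1],d[0])))
for n,p in dict(peg=(182,165)).items(): print(n,cast('top',p,.135))
print('spray',cast('top',(470,212),.1),'scoop',cast('top',(480,270),.07), 'scoop handle',cast('top',(487,267),.165))
E
```

```text
jar [0.5593 0.0497 0.06  ] scene px [351.1788 215.5774]
jar [ 0.5557 -0.0239  0.06  ] scene px [328.4873 228.5808]
jar [ 0.5859 -0.1016  0.06  ] scene px [313.0479 250.0801]
jar [ 0.5497 -0.1878  0.06  ] scene px [274.0549 260.5153]
red [0.6039 0.1761 0.06  ]
red [ 0.5031 -0.3229  0.06  ]
[[ 0.7734  0.1171  0.046 ]
 [ 0.7543 -0.2602  0.046 ]
 [ 0.6766 -0.2549  0.046 ]
 [ 0.6945  0.1196  0.046 ]]
bar yaw(from front) -2.7460000864777845 0.3749037209265784
-2.8970992390507164 0.37783433078999784
barfront scene px [array([436.9491, 248.7   ]), array([311.4368, 333.5279]), array([288.3054, 311.029 ]), array([411.5014, 232.4214])]
[[0.4976 0.4009 0.055 ]
 [0.498  0.382  0.055 ]
 [0.3812 0.3665 0.055 ]
 [0.3784 0.3849 0.055 ]] [0.4388 0.3836 0.055 ]
rib yaw 7.606079543937622 0.11910304101683647 scene [402.8327 146.7104]
ruler [0.4397 0.381  0.013 ] 0.2969280865668406 0.07367018309201771
7.696598335145823
mat [0.4425 0.3817 0.003 ] 0.3374953027880774 0.1287929882655614
6.800127768402779
6.822024381391798
peg [0.7399 0.2633 0.135 ]
spray [ 0.6497 -0.4364  0.1   ] scoop [ 0.5117 -0.4651  0.07  ] scoop handle [ 0.5062 -0.449   0.165 ]
```

```bash
cat >>h.py <<'E'
def yaw(s): return np.degrees(np.arctan2(*R.from_quat(s['eef_rot']).as_matrix()[[1,0],0]))
def plan(p0,y0,wps,step=3.6,turn=6.5,dec=1):
    """p0 m, y0 deg; wps: list of (x,y,z,yaw,minrows). prints rows in tool axes"""
    p=np.array(p0,float);y=y0;out=[]
    for x,Y,z,w,n in wps:
        g=np.array([x,Y,z]);n=max(n,int(np.ceil(np.linalg.norm(g-p)*100/step)),int(np.ceil(abs(w-y)/turn)))
        ps=p.copy();ys=y
        for i in range(1,n+1):
            d=(ps+(g-ps)*i/n-p)*100;a=np.radians(y);c,s=np.cos(a),np.sin(a)
            t=np.round([c*d[0]+s*d[1],s*d[0]-c*d[1],-d[2]],dec)+0.
            k=round(-(ys+(w-ys)*i/n-y),1)+0.
            p=p+np.array([c*t[0]+s*t[1],s*t[0]-c*t[1],-t[2]])/100;y-=k;out.append([*np.round(t,dec),k])
    for i in range(0,len(out),12): print(len(out[i:i+12]),[float(v) for q in out[i:i+12] for v in q])
    print('end',p.round(4),round(y,2))
E
python3 - <<'E'
from h import *
s=r.read_state();print(yaw(s))
plan(s['ee_pos'],yaw(s),[(.42,-.33,.3,75,0),(.5,.05,.3,140,0),(.439,.384,.2,187.6,0)])
E
```

```text
18.608571555680093
12 [2.9, -1.8, -0.8, -5.6, 3.1, -1.5, -0.8, -5.7, 3.2, -1.1, -0.7, -5.6, 3.3, -0.9, -0.8, -5.7, 3.4, -0.5, -0.8, -5.6, 3.5, -0.2, -0.8, -5.6, 3.4, 0.2, -0.8, -5.7, 3.4, 0.5, -0.8, -5.6, 3.3, 0.8, -0.7, -5.7, 3.2, 1.1, -0.8, -5.6, 3.5, -0.2, 0.0, -5.9, 3.6, 0.2, 0.0, -5.9]
12 [3.4, 0.5, 0.0, -5.9, 3.5, 0.9, 0.0, -5.9, 3.3, 1.3, 0.0, -5.9, 3.1, 1.5, 0.0, -5.9, 3.0, 1.9, 0.0, -6.0, 2.8, 2.2, 0.0, -5.9, 2.5, 2.5, 0.0, -5.9, 2.3, 2.7, 0.0, -5.9, 2.0, 2.9, 0.0, -5.9, 2.6, 2.2, 1.0, -4.8, 2.4, 2.3, 1.0, -4.7, 2.2, 2.6, 1.0, -4.8]
7 [2.0, 2.8, 1.0, -4.7, 1.8, 2.9, 1.0, -4.8, 1.5, 3.0, 1.0, -4.8, 1.3, 3.2, 1.0, -4.7, 1.0, 3.2, 1.0, -4.8, 0.7, 3.3, 1.0, -4.7, 0.4, 3.4, 1.0, -4.8]
end [0.4392 0.3842 0.1999] 187.61
```

Call:
{"name": "arm_command", "arguments": {
  "moves": [2.9,-1.8,-0.8,-5.6,3.1,-1.5,-0.8,-5.7,3.2,-1.1,-0.7,-5.6,3.3,-0.9,-0.8,-5.7,3.4,-0.5,-0.8,-5.6,3.5,-0.2,-0.8,-5.6,3.4,0.2,-0.8,-5.7,3.4,0.5,-0.8,-5.6,3.3,0.8,-0.7,-5.7,3.2,1.1,-0.8,-5.6,3.5,-0.2,0.0,-5.9,3.6,0.2,0.0,-5.9],
  "fingers": 100
}}

```text
time: 1.1
ee_pos: [0.4353, -0.2594, 0.3004]
eef_rot: [0.725, 0.689, 0.0, -0.0]
ft_force: [0.8, 1.6, 0.4]
width: 0.0871
grip_force: 0.0
```

Call:
{"name": "arm_command", "arguments": {
  "moves": [3.4,0.5,0.0,-5.9,3.5,0.9,0.0,-5.9,3.3,1.3,0.0,-5.9,3.1,1.5,0.0,-5.9,3.0,1.9,0.0,-6.0,2.8,2.2,0.0,-5.9,2.5,2.5,0.0,-5.9,2.3,2.7,0.0,-5.9,2.0,2.9,0.0,-5.9,2.6,2.2,1.0,-4.8,2.4,2.3,1.0,-4.7,2.2,2.6,1.0,-4.8]
}}

```text
time: 2.1
ee_pos: [0.4813, 0.1511, 0.27]
eef_rot: [0.22, 0.975, -0.0, 0.0]
ft_force: [0.5, -0.3, -0.4]
width: 0.0869
grip_force: 0.0
```

Call:
{"name": "arm_command", "arguments": {
  "moves": [2.0,2.8,1.0,-4.7,1.8,2.9,1.0,-4.8,1.5,3.0,1.0,-4.8,1.3,3.2,1.0,-4.7,1.0,3.2,1.0,-4.8,0.7,3.3,1.0,-4.7,0.4,3.4,1.0,-4.8,0,0,0,0]
}}

```text
time: 2.77
ee_pos: [0.4347, 0.3896, 0.1981]
eef_rot: [-0.073, 0.997, 0.001, -0.002]
ft_force: [-1.5, 1.1, -0.1]
width: 0.0872
grip_force: 0.0
```

```bash
python3 - <<'E'
from h import *
s=r.read_state();i=r.camera_info('wrist');im=r.camera('wrist');cv2.imwrite('pics/w1.png',im[:,:,::-1])
print(s['ee_pos'],yaw(s),s['joint_positions'].round(2),s['ft_force'],s['torque'],i)
import pickle;pickle.dump(i,open('w1.pkl','wb'))
E
```

```text
[0.43473272 0.38960709 0.19814018] -171.62407475807032 [-0.01  0.44 -1.02  1.57  0.37  1.35  0.64] [-1.47629354  1.07981417 -0.06262954] [ 0.14018173 -0.05533734 -0.02611865] {'fx': 371.64829954431775, 'fy': 371.64829954431775, 'cx': 314.4524630341095, 'cy': 230.28279977463876, 'origin': array([0.36353145, 0.37838425, 0.36191307]), 'attitude': array([-0.0852128 , -0.10076847,  0.74967449,  0.64851573])}
```

View pics/w1.png

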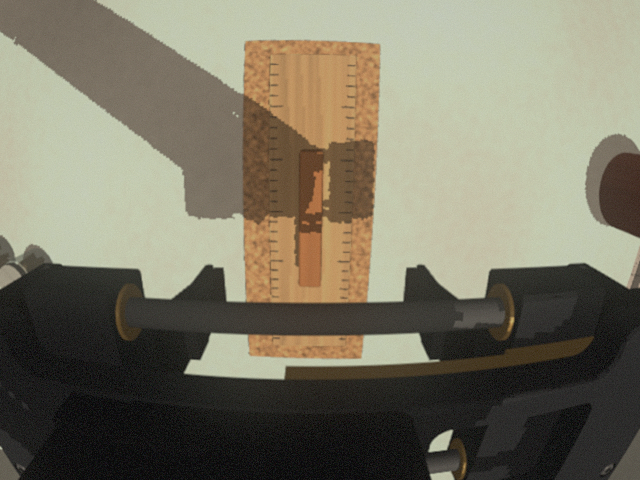

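The wrist view shows the rib top at (301,151), (324,151), (322,287) and (299,286), between the open fingers.

```bash
python3 - <<'E'
from h import *
import pickle
np.set_printoptions(precision=4,suppress=True)
i=pickle.load(open('w1.pkl','rb'))
rib=[cast('wrist',p,.055,i) for p in [(301,151),(324,151),(322,287),(299,286)]]
ok=np.array(rib);print(ok,ok.mean(0));d=rib[0]+rib[1]-rib[2]-rib[3];print(np.degrees(np.arctan2(d[1],d[0])),np.linalg.norm(d)/2,np.linalg.norm(rib[0]-rib[1]))
m=np.array([cast('wrist',p,.003,i) for p in [(244,41),(380,43),(362,357),(249,356)]]);print('mat',m,m.mean(0))
for a,b in((0,3),(1,2)): d=m[a]-m[b];print(np.degrees(np.arctan2(d[1],d[0])),np.linalg.norm(d))
s=r.read_state();print(s['ft_force'],s['ee_pos'])
E
```

```text
[[0.3806 0.3706 0.055 ]
 [0.3779 0.3893 0.055 ]
 [0.4971 0.4056 0.055 ]
 [0.4991 0.385  0.055 ]] [0.4387 0.3876 0.055 ]
-172.63311901664557 0.11984812472956749 0.018880832773997915
mat [[0.2824 0.299  0.003 ]
 [0.2657 0.429  0.003 ]
 [0.6024 0.47   0.003 ]
 [0.6206 0.34   0.003 ]] [0.4428 0.3845 0.003 ]
-173.09089454734575 0.3406686863277951
-173.04580463395868 0.33921356052189267
[-0.1249  0.2789 -0.1327] [0.4363 0.3871 0.1989]
```

```bash
python3 - <<'E'
from h import *
s=r.read_state();print(s['ee_pos'],yaw(s))
plan(s['ee_pos'],yaw(s)%360,[(.4388,.3862,.05,187.3,8),(.4388,.3862,.0205,187.3,3)])
E
```

```text
[0.43632184 0.38708199 0.19892468] -171.96203676762903
11 [0.0, 0.0, 1.9, 0.1, -0.1, 0.0, 1.8, 0.1, 0.0, 0.0, 1.9, 0.1, 0.0, -0.1, 1.8, 0.1, 0.0, 0.0, 1.9, 0.1, -0.1, 0.0, 1.9, 0.1, 0.0, 0.0, 1.8, 0.0, 0.0, 0.0, 1.9, 0.1, 0.0, 0.0, 1.0, 0.0, 0.0, 0.0, 1.0, 0.0, 0.0, 0.0, 0.9, 0.0]
end [0.4384 0.3864 0.0209] 187.34
```

Call:
{"name": "arm_command", "arguments": {
  "moves": [0,-0.1,2.0,0,0,-0.1,2.0,0,0,0,2.0,0,0,0,2.0,0,0,0,2.0,0,0,0,2.0,0,0,0,2.0,0,0,0,1.5,0,0,0,1.2,0,0,0,0.8,0,0,0,0.4,0.2,0,0,0,0]
}}

```text
time: 3.82
ee_pos: [0.4396, 0.3817, 0.0211]
eef_rot: [-0.064, 0.998, -0.0, -0.0]
ft_force: [-0.4, 0.1, 0.1]
width: 0.0869
grip_force: 0.0
```

Call:
{"name": "arm_command", "arguments": {
  "moves": [0,0,0,0,0,0,0,0]
}}

```text
time: 3.98
ee_pos: [0.44, 0.3824, 0.0224]
eef_rot: [-0.065, 0.998, 0.0, 0.001]
ft_force: [-0.3, 0.5, 0.8]
width: 0.0871
grip_force: 0.0
```

Call:
{"name": "arm_command", "arguments": {
  "moves": [0,0.4,0.1,0,0,0,0,0,0,0,0,0,0,0,0,0,0,0,0,0,0,0,0,0,0,0,0,0,0,0,0,0,0,0,0,0,0,0,0,0],
  "fingers": 0,
  "squeeze": 40
}}

```text
time: 4.82
ee_pos: [0.4391, 0.3859, 0.0205]
eef_rot: [-0.065, 0.998, -0.0, 0.0]
ft_force: [0.5, -0.4, 0.5]
width: 0.0286
grip_force: 0.0
```

```bash
python3 - <<'E'
from h import *
s=r.read_state();print(s['ee_pos'],yaw(s),s['width'],s['grip_force'],s['ft_force'],s['torque'])
E
```

```text
[0.43912564 0.38585402 0.02051374] -172.59158502793005 0.02860020763176384 0.0 [ 0.4943519  -0.40009297  0.54881307] [ 0.11332248 -0.14905615  0.0138772 ]
```

Call:
{"name": "arm_command", "arguments": {
  "moves": [0,0,0,0,0,0,0,0,0,0,0,0,0,0,0,0,0,0,0,0,0,0,0,0]
}}

```text
time: 5.32
ee_pos: [0.4391, 0.3859, 0.0205]
eef_rot: [-0.065, 0.998, 0.0, 0.0]
ft_force: [0.2, 0.9, 0.5]
width: 0.0198
grip_force: 40.0
```

```bash
python3 - <<'E'
from h import *
s=r.read_state();print(s['ee_pos'],yaw(s),s['width'],s['grip_force'],s['ft_force'],s['torque'])
p=np.array([.6856,-.068]);a=np.radians(-2.82);ex=np.array([np.cos(a),np.sin(a)]);ey=np.array([-ex[1],ex[0]])
def W(x,y):return p+x*ex+y*ey
print(ex,W(-.26,-.0075),W(-.205,-.0075))
t=W(-.24,-.0075)
plan(s['ee_pos'],187.4,[(*s['ee_pos'][:2],.12,187.4,4),(.40,.22,.15,150,0),(.42,.05,.15,100,0),(*t,.12,87.2,0)])
E
```

```text
[0.43908367 0.38593256 0.02051777] -172.58487344750674 0.01981727029962284 39.99984978698194 [0.20584954 0.90952687 0.48695218] [ 0.25413442 -0.18275156  0.00997484]
[ 0.99878902 -0.04919842] [ 0.42554587 -0.06269933] [ 0.48047926 -0.06540524]
12 [0.0, 0.0, -2.5, 0.0, 0.0, 0.0, -2.5, 0.0, 0.0, 0.0, -2.5, 0.0, 0.0, 0.0, -2.4, 0.0, 1.0, -2.7, -0.5, 6.2, 0.7, -2.7, -0.5, 6.3, 0.4, -2.8, -0.5, 6.2, 0.1, -2.9, -0.5, 6.2, -0.2, -2.8, -0.5, 6.3, -0.5, -2.8, -0.5, 6.2, -1.3, -1.7, 0.0, 6.2, -1.4, -1.6, 0.0, 6.3]
10 [-1.7, -1.4, 0.0, 6.2, -1.7, -1.2, 0.0, 6.3, -1.9, -1.0, 0.0, 6.3, -2.0, -0.8, 0.0, 6.2, -2.1, -0.6, 0.0, 6.3, -2.1, -0.3, 0.0, 6.2, -2.9, 0.1, 0.7, 3.2, -2.9, 0.3, 0.8, 3.2, -2.9, 0.5, 0.7, 3.2, -2.8, 0.6, 0.8, 3.2]
end [ 0.4459 -0.0637  0.1195] 87.2
```

Call:
{"name": "arm_command", "arguments": {
  "moves": [0.0,0.0,-2.5,0.0,0.0,0.0,-2.5,0.0,0.0,0.0,-2.5,0.0,0.0,0.0,-2.4,0.0,1.0,-2.7,-0.5,6.2,0.7,-2.7,-0.5,6.3,0.4,-2.8,-0.5,6.2,0.1,-2.9,-0.5,6.2,-0.2,-2.8,-0.5,6.3,-0.5,-2.8,-0.5,6.2,-1.3,-1.7,0.0,6.2,-1.4,-1.6,0.0,6.3]
}}

```text
time: 6.32
ee_pos: [0.4043, 0.1759, 0.1498]
eef_rot: [0.365, 0.931, -0.0, 0.001]
ft_force: [0.1, 0.1, -2.0]
width: 0.0199
grip_force: 40.0
```

Call:
{"name": "arm_command", "arguments": {
  "moves": [-1.7,-1.4,0.0,6.2,-1.7,-1.2,0.0,6.3,-1.9,-1.0,0.0,6.3,-2.0,-0.8,0.0,6.2,-2.1,-0.6,0.0,6.3,-2.1,-0.3,0.0,6.2,-2.9,0.1,0.7,3.2,-2.9,0.3,0.8,3.2,-2.9,0.5,0.7,3.2,-2.8,0.6,0.8,3.2,0,0,0,0,0,0,0,0]
}}

```text
time: 7.32
ee_pos: [0.4454, -0.0648, 0.1188]
eef_rot: [0.725, 0.689, -0.0, -0.001]
ft_force: [-0.7, -0.4, -1.7]
width: 0.0195
grip_force: 40.0
```

Call:
{"name": "arm_command", "arguments": {
  "moves": [0,0,0,0,0,0,0,0,0,0,0,0,0,0,0,0]
}}

```text
time: 7.65
ee_pos: [0.4461, -0.063, 0.1198]
eef_rot: [0.724, 0.69, 0.0, 0.0]
ft_force: [-0.3, 0.2, -1.8]
width: 0.0197
grip_force: 40.0
```

```bash
python3 - <<'E'
from h import *
import pickle
s=r.read_state();print(s['ee_pos'],yaw(s),R.from_quat(s['eef_rot']).as_matrix()[:,2],s['joint_positions'].round(2),s['ft_force'],s['torque'])
i=r.camera_info('wrist');pickle.dump(i,open('w2.pkl','wb'));cv2.imwrite('pics/w2.png',r.camera('wrist')[:,:,::-1])
cv2.imwrite('pics/top2.png',r.camera('top')[:,:,::-1])
E
```

```text
[ 0.44608996 -0.06302886  0.11982881] 87.3047485478719 [ 4.82134535e-04 -4.09841498e-04 -9.99999800e-01] [ 0.65  0.08 -0.63  2.    0.05  1.08 -0.05] [-0.33803323  0.19174285 -1.76804565] [-0.01815668 -0.09030607  0.04392384]
```

View pics/w2.png

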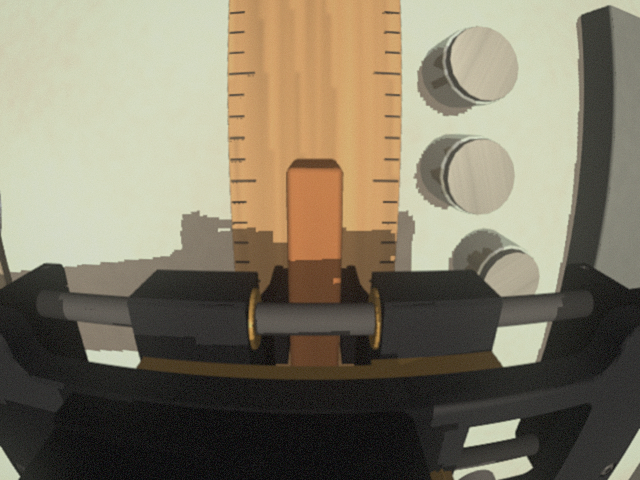

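The wrist view shows the ruler held square by its rib, with jar lids at (483,63), (479,175) and (510,270) and the bar at the right edge, all clear of the ruler. I'll refine the bar's yaw and the ruler's yaw by fitting edges in the top image.

```bash
python3 - <<'E'
from h import *
np.set_printoptions(precision=4,suppress=True)
def edge(im,cols,lo,hi,sgn,z):
    g=cv2.GaussianBlur(im,(5,5),1.2).astype(float); P=[]
    for c in cols:
        a,b=(int(round(f(c))) for f in (lo,hi)); d=sgn*np.diff(g[a:b,c]);k=int(d.argmax())
        if 0<k<len(d)-1: y0,y1,y2=d[k-1:k+2];o=.5*(y0-y2)/(y0-2*y1+y2) if y0-2*y1+y2 else 0
        else: continue
        P.append(cast('top',(c,a+k+.5+o),z)[:2])
    P=np.array(P)
    for _ in range(3):
        f=np.polyfit(P[:,1],P[:,0],1);e=P[:,0]-np.polyval(f,P[:,1]);P=P[abs(e)<2.5*e.std()+1e-4]
    return f,e.std(),len(P)
for n in('top0','top2'):
    im=cv2.imread(f'pics/{n}.png',0)
    fl=lambda c:196+(c-246)*10/147.
    bl=lambda c:166.5+(c-247)*10.5/147
    for nm,l,s in (('front',fl,-1),('back',bl,-1)):
        f,e,k=edge(im,range(253,388),lambda c:l(c)-5,lambda c:l(c)+6,s,.046)
        print(n,nm,'yaw',-np.degrees(np.arctan(f[0])),'x at y=-.068',np.polyval(f,-.068),e,k)
s=r.read_state();im=cv2.imread('pics/top2.png')
p=np.r_[s['ee_pos'][:2],.1125]
for q in ([.04,.15],[.04,-.15],[-.04,.15],[-.04,-.15]):
    a=np.radians(-2.7);w=p+[q[0]*np.cos(a)-q[1]*np.sin(a),q[0]*np.sin(a)+q[1]*np.cos(a),0];print(q,proj('top',w))
cv2.imwrite('pics/top2c.png',cv2.resize(im[230:330,220:420],None,fx=4,fy=4,interpolation=cv2.INTER_CUBIC))
E
```

```text
top0 front yaw -2.8902704009694156 x at y=-.068 0.6855711574710883 0.00029828480637605887 133
top0 back yaw -2.9177088933724877 x at y=-.068 0.7646184281137434 0.0002763283531965998 134
top2 front yaw -2.9223211923619616 x at y=-.068 0.6855862064814835 0.00031348556396435564 133
top2 back yaw -2.921653264570368 x at y=-.068 0.7646124417881333 0.00031506540151268866 134
[0.04, 0.15] [252.8981 270.2451]
[0.04, -0.15] [380.3544 279.1675]
[-0.04, 0.15] [249.6931 304.4899]
[-0.04, -0.15] [378.8462 313.5544]
```

View pics/top2c.png

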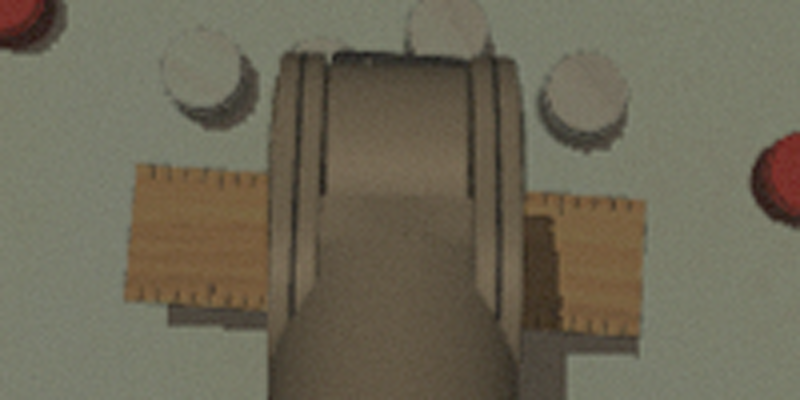

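The crop shows the ruler's front corners at (136,165) and (646,200), matching the prediction, and both end jars lie within the ruler's length. I'll lower the ruler and trim its yaw.

Call:
{"name": "arm_command", "arguments": {
  "moves": [0,0,2,0.2,0,0,2,0,0,0,2,0,0,0,1.5,0,0,0,1,0,0,0,0.8,0,0,0,0.5,0,0,0,0,0,0,0,0,0,0,0,0,0]
}}

```text
time: 8.58
ee_pos: [0.4466, -0.0638, 0.0222]
eef_rot: [0.725, 0.688, 0.0, 0.001]
ft_force: [0.7, -0.1, -1.9]
width: 0.0198
grip_force: 40.0
```

```bash
python3 - <<'E'
from h import *
np.set_printoptions(precision=4,suppress=True)
def avg(n=1):
    s=r.read_state();return s
s=r.read_state();print(s['ee_pos'],yaw(s),R.from_quat(s['eef_rot']).as_matrix()[:,2],s['ft_force'],s['torque'])
im=cv2.cvtColor(r.camera('top'),cv2.COLOR_RGB2LAB)
z=s['ee_pos'][2]-.0205+.013
# ruler front edge: wood is much yellower than the table: use b channel
g=cv2.GaussianBlur(im[:,:,2],(3,3),0).astype(float);P=[]
a=np.radians(yaw(s)-90)
for t in np.r_[np.linspace(-.14,-.085,30),np.linspace(.085,.14,30)]:
    w=s['ee_pos']*[1,1,0]+[.04*np.cos(a)-t*np.sin(a),.04*np.sin(a)+t*np.cos(a),z];u=proj('top',w);c=int(round(u[0]));r0=int(u[1])-6
    d=np.diff(g[r0:r0+13,c]);k=int(d.argmax())
    if 0<k<11 and d[k]>4:
        y0,y1,y2=d[k-1:k+2];P.append(cast('top',(c,r0+k+.5+.5*(y0-y2)/(y0-2*y1+y2)),z)[:2])
P=np.unique(np.array(P),axis=0);f=np.polyfit(P[:,1],P[:,0],1);print(len(P),'ruler yaw',-np.degrees(np.arctan(f[0])),'front x at tcp y',np.polyval(f,s['ee_pos'][1])-s['ee_pos'][0],(P[:,0]-np.polyval(f,P[:,1])).std())
E
```

```text
[ 0.4466 -0.0638  0.0222] 87.00663494004615 [ 0.0012 -0.0004 -1.    ] [ 0.7361 -0.0512 -1.86  ] [-0.0012 -0.1256 -0.0098]
22 ruler yaw -3.1389607036104015 front x at tcp y 0.03910134447584174 0.0003744573297868086
```

Call:
{"name": "arm_command", "arguments": {
  "moves": [0,0.5,0,0,0,0.5,0,0,0,0.5,0,0,0,0.5,0,0,0,0.5,0,0,0,0.4,0,0,0,0.3,0,0,0,0.2,0,0,0,0.2,0,0,0,0.2,0,0,0,0.2,0,0,0,0.2,0,0]
}}

```text
time: 9.63
ee_pos: [0.4878, -0.066, 0.0215]
eef_rot: [0.725, 0.688, -0.0, -0.0]
ft_force: [-2.6, -0.2, -0.9]
width: 0.0197
grip_force: 40.0
```

Call:
{"name": "arm_command", "arguments": {
  "moves": [0,0.2,0,0,0,0.2,0,0,0,0.2,0,0,0,0.2,0,0,0,0.2,0,0,0,0.2,0,0,0,0.2,0,0,0,0.2,0,0,0,0.2,0,0,0,0.2,0,0,0,0.2,0,0,0,0.2,0,0]
}}

```text
time: 10.63
ee_pos: [0.5112, -0.0672, 0.0213]
eef_rot: [0.725, 0.688, -0.001, -0.001]
ft_force: [-4.6, -0.7, 2.1]
width: 0.0197
grip_force: 40.0
```

Call:
{"name": "arm_command", "arguments": {
  "moves": [0,0.2,0,0,0,0.2,0,0,0,0.2,0,0,0,0.2,0,0,0,0.2,0,0,0,0.2,0,0,0,0.2,0,0,0,0.2,0,0,0,0.2,0,0,0,0.2,0,0,0,0.2,0,0,0,0.2,0,0]
}}

```text
time: 11.63
ee_pos: [0.5348, -0.0685, 0.0212]
eef_rot: [0.725, 0.688, -0.001, -0.001]
ft_force: [-6.6, 0.9, 2.9]
width: 0.0196
grip_force: 40.0
```

```bash
python3 - <<'E'
from h import *
np.set_printoptions(precision=4,suppress=True)
s=r.read_state();print(s['ee_pos'],yaw(s),s['ft_force'],s['torque'])
cv2.imwrite('pics/scene3.png',r.camera('scene')[:,:,::-1][100:400,150:550])
E
```

```text
[ 0.5348 -0.0685  0.0212] 87.00247585842527 [-6.6141  0.9153  2.9285] [0.1259 1.3821 0.079 ]
```

View pics/scene3.png

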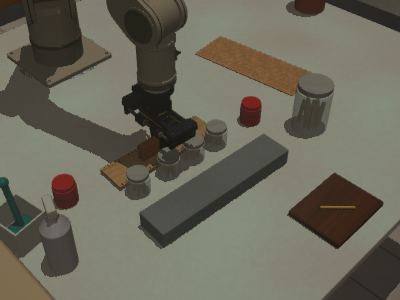

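All four jars stand upright along the ruler's edge, moving towards the bar. The vertical force has risen by about 5 N, so the ruler is probably rubbing on the shelf. I'll raise it slightly and grip harder.

Call:
{"name": "arm_command", "arguments": {
  "moves": [0,0,0,0,0,0,-0.1,0,0,0.1,-0.1,0,0,0.1,-0.1,0,0,0.2,0,0,0,0.2,0,0,0,0.2,0,0],
  "squeeze": 58
}}

```text
time: 12.27
ee_pos: [0.544, -0.0689, 0.0246]
eef_rot: [0.725, 0.688, -0.0, -0.0]
ft_force: [-4.2, 0.1, -0.3]
width: 0.0194
grip_force: 58.0
```

```bash
python3 - <<'E'
from h import *
np.set_printoptions(precision=4,suppress=True)
s=r.read_state();print(s['ee_pos'],yaw(s),s['ft_force'],s['torque'],s['grip_force'])
E
```

```text
[ 0.544  -0.0689  0.0246] 87.005944077515 [-4.2302  0.0876 -0.2988] [-0.0241  0.9308  0.0224] 58.00133882090449
```

Call:
{"name": "arm_command", "arguments": {
  "moves": [0,0.2,-0.1,0,0,0.2,0,0,0,0.2,0,0,0,0.2,0,0,0,0.2,0,0,0,0.2,0,0,0,0.2,0,0,0,0.2,0,0,0,0.2,0,0,0,0.2,0,0,0,0.2,0,0,0,0.2,0,0]
}}

```text
time: 13.27
ee_pos: [0.568, -0.0702, 0.0256]
eef_rot: [0.725, 0.688, -0.0, 0.0]
ft_force: [-4.5, 0.8, 0.2]
width: 0.0197
grip_force: 58.0
```

Call:
{"name": "arm_command", "arguments": {
  "moves": [0,0.2,0,0,0,0.2,0,0,0,0.2,0,0,0,0.2,0,0,0,0.1,0,0,0,0.1,0,0,0,0.1,0,0,0,0.1,0,0,0,0.1,0,0,0,0.1,0,0,0,0.1,0,0,0,0.1,0,0]
}}

```text
time: 14.27
ee_pos: [0.5838, -0.0709, 0.0256]
eef_rot: [0.725, 0.688, -0.0, -0.0]
ft_force: [-5.5, 0.4, 1.9]
width: 0.0196
grip_force: 58.0
```

```bash
python3 - <<'E'
from h import *
np.set_printoptions(precision=4,suppress=True)
s=r.read_state();print(s['ee_pos'],yaw(s),s['ft_force'],s['torque'],s['grip_force'])
E
```

```text
[ 0.5838 -0.0709  0.0256] 87.01052576414806 [-5.5281  0.367   1.8642] [0.0806 1.1507 0.0845] 58.00038484856486
```

```bash
python3 - <<'E'
from h import *
np.set_printoptions(precision=4,suppress=True)
s=r.read_state();a=np.radians(yaw(s)-90);im=r.camera('scene')[:,:,::-1].copy()
z0=s['ee_pos'][2]-.0205+.003
x0,y0=230,190
big=cv2.resize(im[y0:y0+140,x0:x0+180],None,fx=4.4,fy=4.2,interpolation=cv2.INTER_CUBIC)
for q in ([.04,-.15,.0],[.04,-.15,.01],[-.04,-.15,0],[-.04,-.15,.01]):
    w=s['ee_pos']*[1,1,0]+[q[0]*np.cos(a)-q[1]*np.sin(a),q[0]*np.sin(a)+q[1]*np.cos(a),z0+q[2]];u=proj('scene',w)
    c=(u+.5-[x0,y0])*[4.4,4.2]-.5;print(q,w,c);cv2.circle(big,tuple(int(v) for v in c.round()),3,(0,0,255),1)
cv2.imwrite('pics/scene4.png',big);print(s['ft_force'])
E
```

```text
[0.04, -0.15, 0.0] [ 0.616  -0.2228  0.0081] [233.4475 462.6991]
[0.04, -0.15, 0.01] [ 0.616  -0.2228  0.0181] [232.0341 449.8677]
[-0.04, -0.15, 0] [ 0.5361 -0.2187  0.0081] [141.3845 381.1053]
[-0.04, -0.15, 0.01] [ 0.5361 -0.2187  0.0181] [139.5429 368.3139]
[-5.5281  0.367   1.8642]
```

View pics/scene4.png

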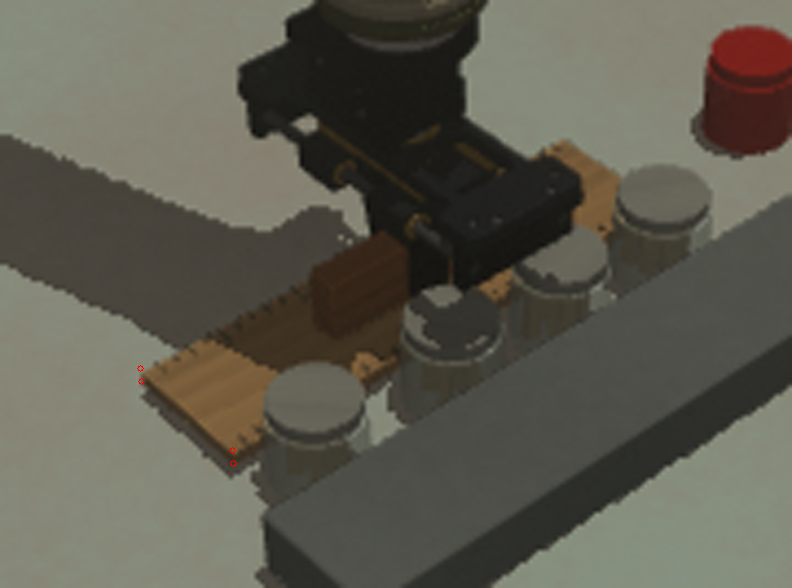

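The ruler sits nearly level and clear of the shelf, with all four jars upright along its edge and close to the bar (jar 4 at (315,400) in the crop). I'll keep going slowly.

Call:
{"name": "arm_command", "arguments": {
  "moves": [0,0.1,0,0,0,0.1,0,0,0,0.1,0,0,0,0.1,0,0,0,0.1,0,0,0,0.1,0,0,0,0.1,0,0,0,0.1,0,0]
}}

```text
time: 14.98
ee_pos: [0.5913, -0.0714, 0.0256]
eef_rot: [0.725, 0.688, -0.001, -0.0]
ft_force: [-12.1, 0.3, 6.1]
width: 0.0194
grip_force: 58.0
```

Call:
{"name": "arm_command", "arguments": {
  "moves": [0,0.1,0,0,0,0.1,0,0,0,0.1,0,0,0,0.1,0,0,0,0.1,0,0,0,0.1,0,0,0,0.1,0,0,0,0.1,0,0]
}}

```text
time: 15.65
ee_pos: [0.5986, -0.0717, 0.0255]
eef_rot: [0.725, 0.688, -0.001, -0.001]
ft_force: [-11.4, 0.4, 6.7]
width: 0.0193
grip_force: 58.0
```

```bash
python3 - <<'E'
from h import *
np.set_printoptions(precision=4,suppress=True)
s=r.read_state();print(s['ee_pos'],yaw(s),s['ft_force'],s['torque'],s['grip_force'])
im=r.camera('top');cv2.imwrite('pics/top5.png',im[:,:,::-1])
E
```

```text
[ 0.5986 -0.0717  0.0255] 87.01422200849544 [-11.4154   0.3734   6.7157] [0.163  2.4771 0.0732] 58.00282286480069
```

Call:
{"name": "arm_command", "arguments": {
  "moves": [0,0.1,0,0,0,0.1,0,0,0,0.1,0,0]
}}

```text
time: 15.95
ee_pos: [0.6017, -0.0719, 0.0255]
eef_rot: [0.725, 0.688, -0.001, -0.001]
ft_force: [-11.0, 1.6, 5.9]
width: 0.0197
grip_force: 58.0
```

Call:
{"name": "arm_command", "arguments": {
  "moves": [0,0.1,0,0,0,0.1,0,0]
}}

```text
time: 16.12
ee_pos: [0.6037, -0.072, 0.0255]
eef_rot: [0.725, 0.688, -0.001, -0.001]
ft_force: [-11.7, 0.8, 5.3]
width: 0.0194
grip_force: 58.0
```

Call:
{"name": "arm_command", "arguments": {
  "moves": [0,0.1,0,0,0,0.1,0,0]
}}

```text
time: 16.28
ee_pos: [0.6056, -0.0721, 0.0255]
eef_rot: [0.725, 0.688, -0.001, -0.001]
ft_force: [-11.8, 0.7, 5.5]
width: 0.0195
grip_force: 58.0
```

Call:
{"name": "arm_command", "arguments": {
  "moves": [0,0.1,0,0,0,0.1,0,0]
}}

```text
time: 16.45
ee_pos: [0.6076, -0.0722, 0.0255]
eef_rot: [0.725, 0.688, -0.001, -0.001]
ft_force: [-11.3, 0.8, 5.6]
width: 0.0198
grip_force: 58.0
```

Call:
{"name": "arm_command", "arguments": {
  "moves": [0,0.1,0,0,0,0.1,0,0]
}}

```text
time: 16.62
ee_pos: [0.6096, -0.0723, 0.0255]
eef_rot: [0.725, 0.688, -0.001, -0.001]
ft_force: [-10.6, 0.3, 5.2]
width: 0.0195
grip_force: 58.0
```

Call:
{"name": "arm_command", "arguments": {
  "moves": [0,0.1,0,0,0,0.1,0,0]
}}

```text
time: 16.78
ee_pos: [0.6104, -0.0723, 0.0253]
eef_rot: [0.725, 0.688, -0.002, -0.002]
ft_force: [-22.8, 0.6, 12.5]
width: 0.0197
grip_force: 58.0
```

Call:
{"name": "arm_command", "arguments": {
  "moves": [0,-0.05,0,0,0,0,0,0]
}}

```text
time: 16.95
ee_pos: [0.6104, -0.0723, 0.0252]
eef_rot: [0.725, 0.688, -0.002, -0.001]
ft_force: [-13.1, 0.8, 6.7]
width: 0.0195
grip_force: 58.0
```

Call:
{"name": "arm_command", "arguments": {
  "moves": [0,0.02,0,0,0,0,0,0,0,0,0,0]
}}

```text
time: 17.2
ee_pos: [0.6104, -0.0723, 0.0253]
eef_rot: [0.725, 0.688, -0.002, -0.001]
ft_force: [-15.0, 1.2, 7.5]
width: 0.0199
grip_force: 58.0
```

Call:
{"name": "arm_command", "arguments": {
  "moves": [0,0.03,0,0,0,0,0,0,0,0,0,0]
}}

```text
time: 17.45
ee_pos: [0.6104, -0.0723, 0.0253]
eef_rot: [0.725, 0.688, -0.002, -0.002]
ft_force: [-16.9, 0.3, 8.6]
width: 0.0195
grip_force: 58.0
```

Call:
{"name": "arm_command", "arguments": {
  "moves": [0,-0.05,0,0,0,-0.05,0,0,0,-0.05,0,0,0,-0.05,0,0,0,-0.1,0,0,0,-0.1,0,0,0,-0.2,0,0,0,-0.3,0,0,0,-0.5,0,0,0,-0.8,0,0,0,-1,0,0,0,-1,0,0]
}}

```text
time: 18.45
ee_pos: [0.5699, -0.0702, 0.0255]
eef_rot: [0.725, 0.688, -0.0, 0.0]
ft_force: [0.1, -0.6, -2.2]
width: 0.0195
grip_force: 58.0
```

Call:
{"name": "arm_command", "arguments": {
  "moves": [0,-1.5,0,0,0,-2,0,0,0,-2,0,0,0,-2,0,0,0,-2,0,0,0,-1,0,0,0,0,0,0,0,0,0,0]
}}

```text
time: 19.12
ee_pos: [0.4664, -0.0651, 0.026]
eef_rot: [0.725, 0.688, 0.0, 0.001]
ft_force: [0.8, -0.8, -2.0]
width: 0.0194
grip_force: 58.0
```

```bash
python3 - <<'E'
from h import *
np.set_printoptions(precision=4,suppress=True)
s=r.read_state();print(s['ee_pos'],yaw(s),s['ft_force'],s['torque'],s['grip_force'])
im=r.camera('scene');cv2.imwrite('pics/scene6.png',im[:,:,::-1]);im=r.camera('top');cv2.imwrite('pics/top6.png',im[:,:,::-1])
i=r.camera_info('wrist');import pickle;pickle.dump(i,open('w6.pkl','wb'));cv2.imwrite('pics/w6.png',r.camera('wrist')[:,:,::-1])
a=cv2.imread('pics/top6.png')[150:280,200:440];b=cv2.imread('pics/scene6.png')[170:350,230:450]
cv2.imwrite('pics/v6.png',np.vstack([cv2.resize(b,(440,360),interpolation=cv2.INTER_CUBIC),cv2.resize(a,(440,238),interpolation=cv2.INTER_CUBIC)]))
# ruler tilt: ruler free now? compare scene pixel of the right-end corners with level prediction
E
```

```text
[ 0.4664 -0.0651  0.026 ] 86.99342802020537 [ 0.7953 -0.754  -1.9904] [-0.0072 -0.1327 -0.0181] 57.99980068579316
```

View pics/v6.png

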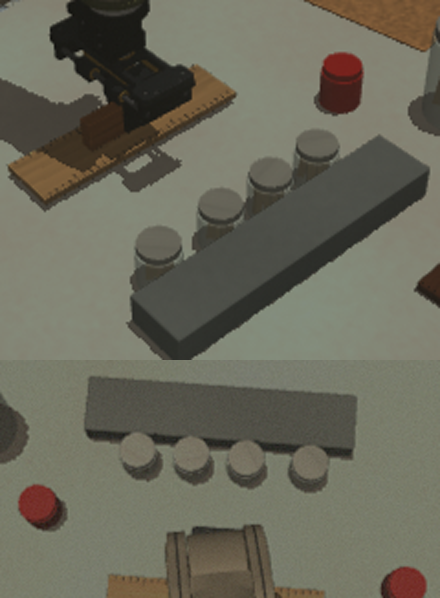

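The view shows all four jars upright in a straight row touching the bar (top-crop lids at (139,450), (192,456), (246,460) and (310,465)). The ruler is clear, and the red look-alikes haven't moved. Next I'll carry the ruler back to the mat.

```bash
python3 - <<'E'
from h import *
s=r.read_state()
print('jars bar x', [float(((cast('top',(u/1.8333+200-.25,(v-360)/1.8308+150-.25),.06)[:2]-[.6856,-.068])@[.9987,-.0507]).round(4)) for u,v in [(139,450),(192,456),(246,460),(310,465)]])
plan(s['ee_pos'],87.0,[(.446,-.064,.10,87,0),(.42,.05,.15,105,0),(.40,.22,.15,150,0),(.442,.384,.09,186.9,0)])
E
```

```text
jars bar x [-0.0094, -0.0124, -0.0125, -0.0129]
12 [0.0, -0.7, -2.5, 0.0, 0.0, -0.7, -2.4, 0.0, 0.0, -0.7, -2.5, 0.0, 2.8, -0.8, -1.3, -4.5, 2.9, -0.6, -1.2, -4.5, 2.9, -0.3, -1.3, -4.5, 2.9, -0.2, -1.2, -4.5, 2.4, 0.4, 0.0, -6.4, 2.4, 0.6, 0.0, -6.5, 2.3, 0.9, 0.0, -6.4, 2.1, 1.1, 0.0, -6.4, 2.0, 1.4, 0.0, -6.4]
8 [1.9, 1.6, 0.0, -6.5, 1.7, 1.7, 0.0, -6.4, 0.8, 2.7, 1.0, -6.2, 0.4, 2.8, 1.0, -6.1, 0.2, 2.8, 1.0, -6.2, -0.2, 2.9, 1.0, -6.1, -0.4, 2.7, 1.0, -6.2, -0.8, 2.8, 1.0, -6.1]
end [0.4422 0.3843 0.0898] 186.9
```

Call:
{"name": "arm_command", "arguments": {
  "moves": [0.0,-0.7,-2.5,0.0,0.0,-0.7,-2.4,0.0,0.0,-0.7,-2.5,0.0,2.8,-0.8,-1.3,-4.5,2.9,-0.6,-1.2,-4.5,2.9,-0.3,-1.3,-4.5,2.9,-0.2,-1.2,-4.5,2.4,0.4,0.0,-6.4,2.4,0.6,0.0,-6.5,2.3,0.9,0.0,-6.4,2.1,1.1,0.0,-6.4,2.0,1.4,0.0,-6.4]
}}

```text
time: 20.27
ee_pos: [0.4052, 0.1729, 0.15]
eef_rot: [0.363, 0.932, 0.0, 0.0]
ft_force: [-0.3, 0.9, -1.5]
width: 0.0196
grip_force: 58.0
```

Call:
{"name": "arm_command", "arguments": {
  "moves": [1.9,1.6,0.0,-6.5,1.7,1.7,0.0,-6.4,0.8,2.7,1.0,-6.2,0.4,2.8,1.0,-6.1,0.2,2.8,1.0,-6.2,-0.2,2.9,1.0,-6.1,-0.4,2.7,1.0,-6.2,-0.8,2.8,1.0,-6.1,0,0,0,0,0,0,0,0,0,0,0,0,0,0,0,0]
}}

```text
time: 21.27
ee_pos: [0.4415, 0.3836, 0.0899]
eef_rot: [-0.059, 0.998, -0.0, 0.0]
ft_force: [-0.0, -0.7, -1.1]
width: 0.0198
grip_force: 58.0
```

```bash
python3 - <<'E'
from h import *
np.set_printoptions(precision=4,suppress=True)
s=r.read_state();print(s['ee_pos'],yaw(s),s['ft_force'],s['joint_positions'].round(2))
plan(s['ee_pos'],yaw(s)%360,[(.442,.384,.0225,186.9,6)])
E
```

```text
[0.4415 0.3836 0.0899] -173.20232838275942 [-0.0322 -0.745  -1.1431] [-0.03  0.55 -0.98  1.68  0.49  1.18  0.55]
6 [0.0, 0.0, 1.1, 0.0, 0.0, 0.0, 1.1, 0.0, 0.0, 0.0, 1.2, -0.1, 0.0, 0.0, 1.1, 0.0, 0.0, 0.0, 1.1, 0.0, -0.1, 0.0, 1.1, 0.0]
end [0.4425 0.3837 0.0229] 186.9
```

Call:
{"name": "arm_command", "arguments": {
  "moves": [0,0,1.5,0,0,0,1.5,0,0,0,1.5,0,0,0,1,0,0,0,0.5,0,0,0,0.5,0,0,0,0.2,0,0,0,0,0,0,0,0,0]
}}

```text
time: 22.02
ee_pos: [0.4411, 0.3846, 0.0229]
eef_rot: [-0.06, 0.998, 0.0, 0.0]
ft_force: [0.1, 0.0, -1.6]
width: 0.0196
grip_force: 58.0
```

Call:
{"name": "arm_command", "arguments": {
  "moves": [0,0,0.1,0,0,0,0.1,0,0,0,0,0,0,0,0,0]
}}

```text
time: 22.35
ee_pos: [0.441, 0.3843, 0.0206]
eef_rot: [-0.06, 0.998, 0.0, 0.0]
ft_force: [0.9, 0.3, -1.6]
width: 0.0194
grip_force: 58.0
```

Call:
{"name": "arm_command", "arguments": {
  "moves": [0,0,0.05,0,0,0,0,0]
}}

```text
time: 22.52
ee_pos: [0.4411, 0.3843, 0.0205]
eef_rot: [-0.06, 0.998, -0.0, 0.0]
ft_force: [-2.1, -3.2, 4.6]
width: 0.0195
grip_force: 58.0
```

Call:
{"name": "arm_command", "arguments": {
  "moves": [0,0,0,0,0,0,0,0,0,0,0,0,0,0,0,0,0,0,0,0,0,0,0,0,0,0,0,0,0,0,0,0],
  "fingers": 70
}}

```text
time: 23.18
ee_pos: [0.441, 0.3843, 0.02]
eef_rot: [-0.06, 0.998, -0.0, 0.0]
ft_force: [0.3, 0.0, -0.4]
width: 0.0593
grip_force: 0.0
```

Call:
{"name": "arm_command", "arguments": {
  "moves": [0,0,-0.3,0,0,0,-0.6,0,0,0,-1,0,0,0,-1.5,0,0,0,-2,0,0,0,-2.5,0,0,0,-3,0,0,0,-3,0,0,0,-3,0,0,0,-2,0,0,0,0,0,0,0,0,0]
}}

```text
time: 24.18
ee_pos: [0.4412, 0.3849, 0.2113]
eef_rot: [-0.06, 0.998, 0.001, 0.001]
ft_force: [-0.7, 0.4, -0.4]
width: 0.061
grip_force: 0.0
```

```bash
python3 - <<'E'
from h import *
np.set_printoptions(precision=4,suppress=True)
s=r.read_state();i=r.camera_info('wrist');im=r.camera('wrist')[:,:,::-1];print(s['ee_pos'],yaw(s),s['ft_force'],s['width'])
cv2.imwrite('pics/w7.png',im);cv2.imwrite('pics/top7.png',r.camera('top')[:,:,::-1]);cv2.imwrite('pics/scene7.png',r.camera('scene')[:,:,::-1])
# mat+ruler (orange) and ruler/rib masks in the top view
t=cv2.imread('pics/top7.png');t0=cv2.imread('pics/top0.png')
for n,q in(('t0',t0),('t7',t)):
    h=cv2.cvtColor(q,cv2.COLOR_BGR2HSV)
    print(n,[tuple(h[y,x]) for x,y in((118,240),(140,255))])
    roi=np.zeros(h.shape[:2],np.uint8);roi[200:390,90:190]=1
    # rib top: most saturated/reddest wood
    lab=cv2.cvtColor(q,cv2.COLOR_BGR2LAB)
    m=((lab[:,:,1]>146)*roi).astype(np.uint8)
    cs,_=cv2.findContours(m,cv2.RETR_EXTERNAL,cv2.CHAIN_APPROX_NONE);cs=sorted(cs,key=cv2.contourArea)[-2:]
    for c in cs:print(cv2.minAreaRect(c),cv2.contourArea(c))
d=cv2.absdiff(cv2.GaussianBlur(t,(5,5),0),cv2.GaussianBlur(t0,(5,5),0)).max(2)
for n,(x,y,w) in dict(redL=(221,230,20),redR=(421,273,20),peg=(182,170,30),spray=(467,215,20),scoop=(472,270,28),book=(267,112,35)).items():
    print(n,(d[y-w:y+w,x-w:x+w]>25).mean().round(3))
# jars / bar: lid centres via Hough
g=cv2.resize(t[150:280,200:440],None,fx=4,fy=4,interpolation=cv2.INTER_CUBIC);g=cv2.GaussianBlur(cv2.cvtColor(g,cv2.COLOR_BGR2GRAY),(7,7),2)
C=cv2.HoughCircles(g,cv2.HOUGH_GRADIENT,1,60,param1=60,param2=18,minRadius=34,maxRadius=50)
for c in C[0]:
    p=cast('top',(c[:2]+.5)/4-.5+[200,150],.06);print('circ',p,c[2],'bar x',(p[:2]-[.6856,-.068])@[.9987,-.0507])
E
```

```text
[0.4412 0.3849 0.2113] -173.07854260122332 [-0.7392  0.4167 -0.3744] 0.06103615087897758
t0 [(np.uint8(14), np.uint8(136), np.uint8(103)), (np.uint8(16), np.uint8(123), np.uint8(114))]
t7 [(np.uint8(13), np.uint8(137), np.uint8(108)), (np.uint8(17), np.uint8(131), np.uint8(119))]
redL 0.0
redR 0.0
peg 0.0
spray 0.0
scoop 0.0
book 0.0
circ [ 0.6794 -0.03    0.06  ] 37.8 bar x -0.008106703091844254
circ [0.6841 0.0453 0.06  ] 39.0 bar x -0.007262091518627524
circ [ 0.6704 -0.1949  0.06  ] 37.1 bar x -0.008701380649509498
circ [ 0.6761 -0.1071  0.06  ] 40.2 bar x -0.007507858646784469
circ [0.5948 0.1639 0.06  ] 47.1 bar x -0.10239137199051263
```

```bash
python3 - <<'E'
from h import *
np.set_printoptions(precision=4,suppress=True)
g=cv2.GaussianBlur(cv2.imread('pics/top7.png',0),(5,5),1.2).astype(float);P=[]
for c in range(255,386):
    a=int(150+(c-247)*10.5/147);d=-np.diff(g[a:a+18,c]);k=int(d.argmax())
    if 0<k<16: y0,y1,y2=d[k-1:k+2];P.append(cast('top',(c,a+k+.5+.5*(y0-y2)/(y0-2*y1+y2)),.046)[:2])
P=np.array(P);f=np.polyfit(P[:,1],P[:,0],1);x=np.polyval(f,-.068);print('back',x,'moved',x-.7646,'yaw',-np.degrees(np.arctan(f[0])),'front barx',x-.7646)
s=r.read_state();i=r.camera_info('wrist');im=cv2.imread('pics/w7.png')
lab=cv2.cvtColor(im,cv2.COLOR_BGR2LAB).astype(int);lab0=cv2.cvtColor(cv2.imread('pics/w1.png'),cv2.COLOR_BGR2LAB).astype(int)
for n,(x,y) in dict(mat=(258,70),wood=(300,100),wood2=(340,100),bg=(200,60),rib=(311,260)).items(): print(n,lab0[y,x],lab[y,x])
b=(lab[:,:,2]>143)&(np.arange(480)[:,None]<265)
m=(b*255).astype(np.uint8)
cs,_=cv2.findContours(m,cv2.RETR_EXTERNAL,cv2.CHAIN_APPROX_NONE);c=max(cs,key=cv2.contourArea);print(cv2.boundingRect(c))
# per row in lit part: mat left/right limits and wood limits (L jump)
for y in (60,80,100,120):
    row=im[y].astype(int);xs=np.where(b[y])[0]
    print(y,xs.min(),xs.max(),[int(v) for v in np.where((lab[y,:,0]>lab[y,xs.min():xs.max(),0].mean()+8)&b[y])[0][[0,-1]]],'mat w',[cast('wrist',(u,y),.003,i)[:2] for u in (xs.min(),xs.max())])
E
```

```text
back 0.7836370471553902 moved 0.01903704715539023 yaw -2.870063529403393 front barx 0.01903704715539023
mat [154 143 161] [144 142 156]
wood [156 139 159] [167 138 159]
wood2 [167 139 160] [177 138 161]
bg [202 120 141] [215 120 141]
rib [131 148 159] [143 149 162]
(248, 36, 133, 229)
60 249 379 [264, 372] mat w [array([0.3041, 0.3021]), array([0.2889, 0.4293])]
80 248 379 [248, 379] mat w [array([0.3246, 0.3036]), array([0.3093, 0.4317])]
100 249 379 [258, 379] mat w [array([0.3447, 0.3069]), array([0.3295, 0.4342])]
120 249 379 [285, 379] mat w [array([0.3647, 0.3092]), array([0.3494, 0.4368])]
```

```bash
python3 -c "
from bench import r
print(r.close_job())"
```

```text
the job is handed in; nothing more can be done
None
```

I handed the job in at about 24 s: the four jars stand upright in a straight row touching the bar, which moved about 19 mm until it came up firm, and the ruler is released back on its mat, though I didn't view it after release. Peak push was about 23 N on the wrist, which I estimate put 11–14 N on the bar, under the 15 N limit but not measured directly.

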